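# Free the cutter's blade insert from its spring bar

## Robot

A 7-joint arm with a two-finger parallel gripper is mounted at the origin on a cart in front of the work surface, level with it; the furniture and walls round the work are solid. World frame = base frame: x ahead of the robot, y to its left, z up, the work surface at z = 0. Lengths are in m, angles in rad, forces in N, time in s.
With the tool pointing down it reaches from about 0.425 to 1.025 m from the base axis. Payload 3.6 kg.
Tool frame: the origin (TCP) lies where the fingers leave the gripper's body, on its centre line; the fingertips stand 73 mm ahead of it and the grasp point (between the pads) lies 54 mm ahead of it; z points along the fingers, y is the line along which they close (so a half turn about z gives the same grasp; the last joint's range is limited). The gripper opens to 85 mm and grips with 20 to 120 N. Pads are 22 mm wide; open, the fingers measure 114 mm over their backs; the gripper's body (76 mm by 85 mm) begins 54 mm behind the grasp point. The pads swing forward as they close: fully open they stand 13 mm farther back than shut.
Start: joints at [0.581, 0.591, 0.048, 1.609, -0.033, 0.943, -0.034], TCP at [0.566, -0.452, 0.304] pointing down, gripper open.
Joint ranges: [-2.69, 2.69], [-0.47, 2.24], [-1.27, 1.36], [0.19, 2.51], [-1.53, 4.68], [0.08, 2.07], [-3.09, 3.09]. Speed limits (rad/s): [2.57, 2.57, 3.14, 3.14, 3.14, 3.14, 3.14].

## Interface

Orientations are given as a rotation vector (axis times angle).
In Python, from plant import ctrl gives the robot as it stands. Calls block until the motion is done:
- ctrl.move_to(position, orientation): joint-space move of the TCP to a pose.
- ctrl.move_straight(position, attitude=None, rate=0.15): straight line of the TCP; attitude=None keeps the orientation; rate is the mean speed in m/s.
- ctrl.move_j(angles): joint-space move.
- ctrl.move_gripper(opening, effort=None): opening from 0.0 (shut) to 1.0 (fully open); effort is the grip in N (None keeps the last); returns when the fingers have stopped.
- ctrl.dwell(seconds).
- ctrl.inverse_kinematics(position, orientation): joint angles nearest the present ones, or None.
- ctrl.get_state(): the state.
- ctrl.get_image(name): name is "side" or "top"; returns the picture (384x512x3 uint8, blue, green, red); there is no depth.
- ctrl.get_calibration(name): a dict with "fx", "fy", "cx", "cy" (pixels), "rvec" (rotation vector, rad) and "tvec" (3), from world to camera coordinates, as OpenCV has them. Camera axes: x right, y down, z forward; pixel columns grow to the right and rows downward; lengths in m; the calibration is good to about 2 mm. A picture is of the moment at which its call begins. get_calibration takes no time and is no camera call.
A pose or a line that the arm cannot do raises ctrl.Unreachable and nothing moves.
- ctrl.finish_job(): hands the job in; it is judged then, once.
The state is a dict: "clock": time; "joint_pos": joint angles; "qvel": joint speeds; "effort": joint torques, N m; "ee_pos": TCP position; "eef_rot": TCP orientation; "force": force on the tool from outside, world axes, zero at the start; "wrist_torque": the same for the moment, N m; "width": opening from 0.0 (shut) to 1.0 (fully open); "finger_force": force on a finger pad.
Only numpy, scipy, OpenCV 4.12 (cv2) and the standard library are available. Lean on these libraries where they do the work, as an engineer would, in place of code of your own. Each camera call takes 0.05 s, during which the arm holds its last target. There are 200 camera calls.

## Task

The blade insert of the vegetable cutter has to come out and dry. With the forked tool from its stand, astride the cutter's spring bar, squeeze the bar sideways by its collar, gently so as not to bend it, until the insert is let go and pops up. Then hang the tool back in its stand, lift the insert out by its handle and set it right way up on the wire rack, leaving the other things where they are.

Things in the scene. Friction and masses are not known exactly. Their poses are not given: they have to be found in the camera images.
- cutter_bed: fixed metal base of a vegetable cutter: plate 116 (x) x 150 (y) x 12 mm, origin under its centre, z up. Inner lug at y = -0.5 to 5.5 mm (52 mm wide in x, top z = 52 mm), outer lug at y = 52 to 60 mm (26 mm wide, top z = 52 mm). The spring bar runs along y through both lugs at x = 0, z = 42 mm; a coil spring sits on it in front of the outer lug
- pocket (a point): point at (0, -30, 33) mm in the cutter bed's frame (axes as the bed's): centre of the four-walled pocket (walls 6 mm thick, tops at z = 50 to 52 mm) where the insert's underside rests at the start, held down by the bar's nose against a sprung ejector plate. Let go, the insert rises by itself 16 mm and stays loose on the plate
- bar_line (a point): point on the bar's axis where it comes out of the inner lug: (0, 5.5, 42) mm in the bed's frame, axes as the bed's. From here bare bar runs along +y to the bar's round steel collar (22 mm across, 5 mm thick). The collar's near face is 18 mm from here at rest, but clamped up to 6 mm nearer or farther from unit to unit (not tracked). The fork goes down into this gap
- spring_bar: steel bar 6 mm across, 72 mm long, carrying the collar; origin at its rounded nose, at rest at (0, -8, 42) mm in the bed's frame and some 6 mm deep in a bore of the insert; y towards the collar. Slides only along +y against a spring: 4 N plus 1.3 N/mm, give or take 2 N. The insert is let go after 4 to 6.5 mm; hard stop at 7.5 mm. Over 15 N bends it. It springs back when let go
- blade_insert: loose steel frame 68 (x) x 56 (y) x 24 mm with a grid of blades and a white loop handle, about 0.15 kg; origin at the centre of its underside, z up, axes along the bed's at the start. Handle: a bar along x, 56 mm long, 12 mm thick (y), from z = 44 to 58 mm, on two legs, to be grasped across y
- fork_tool: loose forked tool 104 mm tall, 90 g, upright in its stand; origin at the centre of its prong ends (lower end), z up. Two prongs side by side in x, each 7 mm wide, 6 mm thick (y), 22 mm long, gap 11 mm; shank 25 x 6 mm above them to z = 40 mm; flange 40 (x) x 26 (y) mm from z = 40 to 44 mm; black square handle 14 x 14 mm from z = 44 to 104 mm
- fork_notch (a point): centre of the gap between the prongs, 10 mm above the fork tool's origin
- tool_stand: fixed white block 70 (x) x 56 (y) x 45 mm, origin under its centre. A slot 31 (x) x 12 (y) mm goes down through its centre; the tool's prongs hang in it and its flange rests on the top, which puts the tool's origin 5 mm above the worktop, tool and stand axes aligned (a half turn is as good)
- drying_rack: fixed wire rack 305 (x) x 425 (y) x 19 mm on the worktop; origin under its centre; wires on top at z = 19 mm
- peeler: loose vegetable peeler, yellow handle, 170 mm long, at the front; bystander
- pen: loose pen 135 mm long, behind; bystander
- scoop: loose metal flour scoop 206 mm long, behind; bystander
- tape: roll of tape 96 mm across, 25 mm high, behind; bystander
- timer: white kitchen timer 62 x 66 x 66 mm with a round red dial, behind; bystander
- jar: white-lidded spice jar 47 mm across, 98 mm tall, at the front right; bystander
- scissors: blue-handled scissors 199 mm long, at the right; bystander
There are look-alikes about, which are no part of the job. What is shaped like the fork_tool but orange is not meant.

How it is judged:
On the way:
1. with the fork astride the bar and pressing its collar, the insert has popped up (contact force between fork_tool and spring_bar above 2 N and x of fork_notch in the frame of bar_line between -0.006 and 0.006 m and z of fork_notch in the frame of bar_line below 0.01 m and z of blade_insert in the frame of cutter_bed above 0.043 m), for 0.05 s.
At the end, for the whole second after the job is handed in: the blade insert stands right way up (within 0.12 rad) and at rest on the wire rack, its centre at least about 20 mm inside the rack's edges, and the fork tool hangs in its stand, upright (within 0.12 rad), its flange down on the stand (within 5 mm) and at rest (x of blade_insert in the frame of drying_rack between -0.13 and 0.13 m and y of blade_insert in the frame of drying_rack between -0.19 and 0.19 m and height (world z) of blade_insert between 0.01 and 0.028 m and angle between each of blade_insert, fork_tool's own z axis and vertical below 0.12 rad and linear speed of each of blade_insert, fork_tool below 0.02 m/s and horizontal distance between fork_tool and tool_stand below 0.01 m and height (world z) of fork_tool below 0.01 m); the robot touches nothing.
It fails at once if the tool pressed the spring bar with more than 15 N and bent it (contact force between fork_tool and spring_bar above 15 N).
It fails at once if the fingers pushed the spring bar (contact force between the fingers and spring_bar above 1 N).
It fails at once if a bystander was moved by more than 30 mm (distance of any of peeler, pen, scoop, tape, timer, jar, scissors from where it was at the start of the episode above 0.03 m).
It also fails if it takes over 72 s, if anything falls off the work surface, if the arm or the gripper's body presses on something with over 40 N, if the wrist force passes 120 N, or if a joint passes its speed limit or range.

## Working session

There is one attempt and no reset: what is moved stays moved. The work goes in short steps, each a Python script; the robot and the scene stay as the last script left them, time stands still between calls to the robot, and variables do not carry over. Pictures are saved under pics/ and viewed, at most 10 in all, crops included, and the job is handed in when it is done.

```bash
mkdir -p pics; ls; python3 - <<'E'
from plant import ctrl
import cv2,numpy as np
for n in("side","top"):
    cv2.imwrite(f"pics/{n}0.png",ctrl.get_image(n)); c=ctrl.get_calibration(n)
    R=cv2.Rodrigues(np.array(c["rvec"],float))[0];print(n,c,"campos",-R.T@np.array(c["tvec"]))
s=ctrl.get_state();print(s["ee_pos"],s["eef_rot"],s["clock"],s["force"],s["width"])
E
```

```text
pics
side {'fx': 390.8540625951773, 'fy': 390.8540625951773, 'cx': 254.05071880372748, 'cy': 190.7261096646613, 'rvec': array([ 0.71795073, -2.465402  ,  1.29115285]), 'tvec': array([0.42937746, 0.28376447, 0.79656211])} campos [0.09107361 0.64562688 0.68867264]
top {'fx': 428.0788918279191, 'fy': 428.0788918279191, 'cx': 252.8976353552626, 'cy': 187.49805044734074, 'rvec': array([ 2.14886616, -2.20438887,  0.08561127]), 'tvec': array([-0.11937061,  0.60574078,  1.31870763])} campos [ 0.49090234 -0.13939001  1.36372518]
[ 0.56599363 -0.45209024  0.30284728] [-2.82932147e+00 -1.36133247e+00  1.59983808e-03] 0.1 [-0.23427942 -0.6740578  -0.06417001] 0.9984587025645002
```

View pics/top0.png

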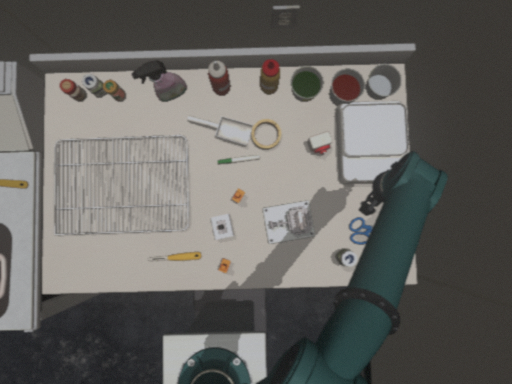

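View pics/side0.png

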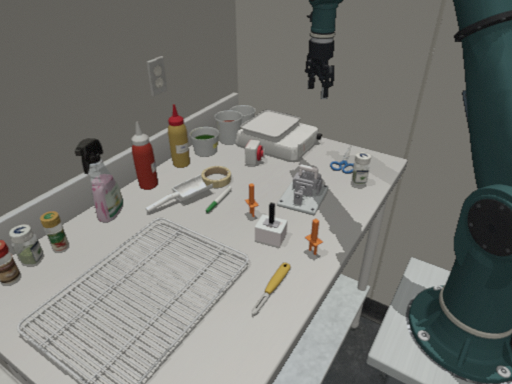

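Top: white stand with black handle at about (222,227). Orange look-alikes are at (238,196) and (225,265). The cutter is at about (289,222) and the rack at (122,185). In the side picture the black-handled tool stands in the white block at (271,225), with orange ones at (251,197) and (315,236). Black in the white stand fits, so I'll confirm that in enlarged crops.

```bash
python3 - <<'E'
import cv2,numpy as np
a=cv2.imread("pics/top0.png")[185:275,200:330]; b=cv2.imread("pics/side0.png")[150:260,230:350]
cv2.imwrite("pics/tc.png",cv2.resize(a,None,fx=6,fy=6,interpolation=cv2.INTER_CUBIC))
cv2.imwrite("pics/sc.png",cv2.resize(b,None,fx=5,fy=5,interpolation=cv2.INTER_CUBIC))
E
```

```text
(no output)
```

View pics/tc.png

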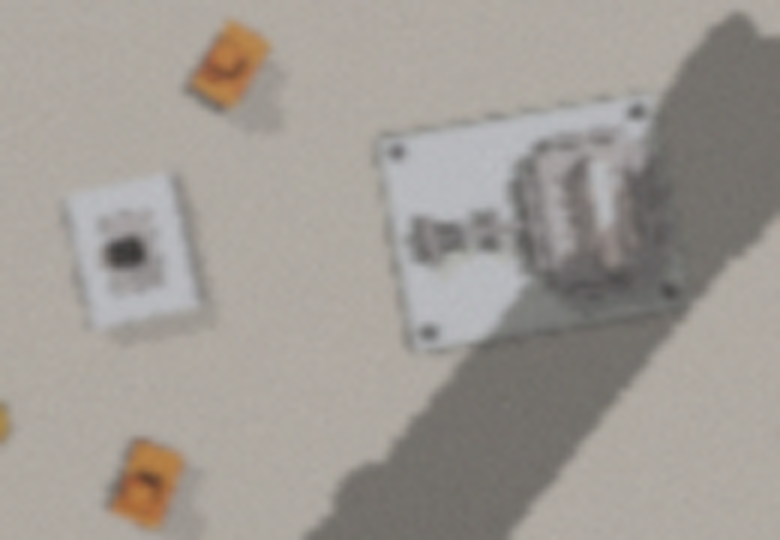

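View pics/sc.png

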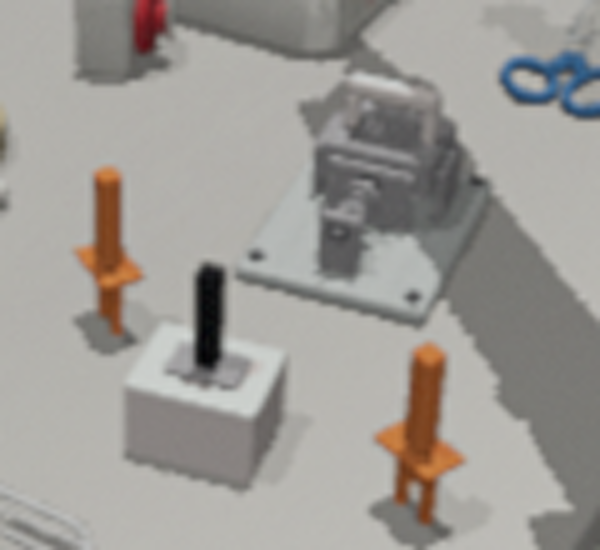

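Confirmed: the grey-flanged black tool in the white stand is the one meant. The cutter's insert is on the right and its bar runs left, towards world +y. Next I fit the planar poses from both views.

```bash
cat > h.py <<'E'
import cv2,numpy as np
from scipy.optimize import least_squares
from scipy.spatial.transform import Rotation as Ro
from plant import ctrl
cal={n:ctrl.get_calibration(n) for n in("side","top")}
def proj(n,P):
    c=cal[n];K=np.array([[c["fx"],0,c["cx"]],[0,c["fy"],c["cy"]],[0,0,1]])
    return cv2.projectPoints(np.array(P,float).reshape(-1,1,3),c["rvec"],c["tvec"],K,None)[0][:,0]
def place(p,P): # p=(x,y,yaw) local->world
    return Ro.from_euler("z",p[2]).apply(np.atleast_2d(P))+[p[0],p[1],0]
def fit(obs,x0):
    f=lambda p:np.concatenate([(proj(n,place(p,P))-px).ravel() for n,P,px in obs])
    r=least_squares(f,x0,loss="soft_l1"); return r.x,r.fun.reshape(-1,2)
def down(yaw): # tool pointing down, closing axis y along world angle yaw+90deg
    return Ro.from_euler("z",yaw)*Ro.from_euler("x",np.pi)
E
python3 - <<'E'
from h import *
T=lambda L:(np.array(L)+.5)/6-.5+[200,185]
S=lambda L:(np.array(L)+.5)/5-.5+[230,150]
def box(x,y,z):return np.array([[x,y,z],[x,-y,z],[-x,-y,z],[-x,y,z]])  # TL TR BR BL
b=box(.058,.075,.012)
bed,r=fit([("top",b,T([(380,135),(648,92),(690,305),(412,350)])),("side",b[[0,3,2]],S([(237,270),(420,315),(490,183)]))],[.45,-.25,0])
print("bed",bed,r.round(1).tolist())
s=box(.035,.028,.045)
for o in("both","top"):
    ob=[("top",s,T([(65,200),(172,172),(200,303),(92,330)]))]
    if o=="both": ob.append(("side",s[[0,1,2,3]],S([(165,322),(288,350),(250,412),(125,377)])[[0,1,2,3]]))
    # side: far-left of camera = +x
    if o=="both": ob[1]=("side",s[[1,2,3,0]],S([(165,322),(288,350),(250,412),(125,377)]))
    st,r=fit(ob,[.45,-.05,0]); print("stand",o,st,r.round(1).tolist())
print("handle top px pred", ((proj("side",place(st,[[0,0,.109]]))-[230,150])*5), ((proj("top",place(st,[[0,0,.109]]))-[200,185])*6))
print("bar nose/outer lug top side",(proj("side",place(bed,[[0,.056,.052],[0,-.03,.091]]))-[230,150])*5,(proj("top",place(bed,[[0,.056,.052],[0,-.03,.091]]))-[200,185])*6)
rc=proj("top",[[.6,.2,.019]]);print(rc)
rk,r=fit([("top",box(.1525,.2125,.019),np.array([(57,141),(188,136),(190,232),(56,236)],float)[[0,1,2,3]])],[.6,.2,0]);print("rack",rk,r.round(1).tolist())
s=ctrl.get_state();print(Ro.from_rotvec(s["eef_rot"]).as_matrix().round(2))
E
```

```text
bed [ 0.4926585  -0.24253429  0.1475007 ] [[-1.6, 0.6], [0.5, -0.4], [0.3, 0.5], [-0.5, 1.2], [-1.8, -1.2], [-0.1, -0.4], [0.2, -1.1]]
stand both [ 0.48259593 -0.03699592  0.18343295] [[0.4, -0.5], [0.4, 0.4], [0.3, 0.9], [0.4, 0.2], [-0.7, -0.5], [-0.4, 0.0], [0.2, 0.7], [-0.6, 1.0]]
stand top [ 0.48343918 -0.0358579   0.20227809] [[-0.2, -0.6], [-0.3, -0.0], [0.1, 0.4], [0.3, 0.1]]
handle top px pred [[202.49132265 265.15051718]] [[119.43116799 249.55265048]]
bar nose/outer lug top side [[334.85967066 211.63413697]
 [386.2510712   81.36501178]] [[425.86141063 239.16256404]
 [600.23753564 209.43123758]]
[[146.82927684 191.16282387]]
rack [0.61902357 0.2762332  0.00736148] [[-1.2, -0.6], [0.9, -0.1], [0.9, 0.1], [-0.7, 0.5]]
[[ 0.62  0.78 -0.  ]
 [ 0.78 -0.62  0.  ]
 [-0.   -0.   -1.  ]]
```

```bash
python3 - <<'E'
from h import *
st=[.482,-.038,.185]
for y in(0,np.pi): print(ctrl.inverse_kinematics([st[0],st[1],.26],down(st[2]+y).as_rotvec()))
q=[ctrl.inverse_kinematics([st[0],st[1],.26],down(st[2]+y).as_rotvec()) for y in(0,np.pi)]
k=min((i for i in(0,1) if q[i] is not None),key=lambda i:max(abs(np.array(q[i])-ctrl.get_state()["joint_pos"])))
R=down(st[2]+k*np.pi).as_rotvec();print(k)
ctrl.move_to([st[0],st[1],.26],R)
ctrl.move_gripper(.7)
ctrl.move_straight([st[0],st[1],.137],rate=.1)
ctrl.move_gripper(0,60)
s=ctrl.get_state();print(s["clock"],s["width"],s["force"],s["wrist_torque"],s["ee_pos"],s["finger_force"])
cv2.imwrite("pics/s1.png",ctrl.get_image("side"))
a=cv2.imread("pics/s1.png")[100:260,200:380];cv2.imwrite("pics/s1c.png",cv2.resize(a,None,fx=4,fy=3.7,interpolation=cv2.INTER_CUBIC))
E
```

```text
[-0.15801368  0.36178767  0.18188322  2.18773485 -0.11353885  0.60054984
 -1.27966595]
[ 0.45886938  0.4127651  -0.60806283  2.16230829  0.37818442  0.66957097
  1.34507282]
0
3.9083 0.15415259073148146 [-0.32383959 -0.02687513  1.02117911] [0.06441262 0.05214739 0.01563799] [ 0.48201666 -0.03792921  0.13711316] 58.499974608421326
```

View pics/s1c.png

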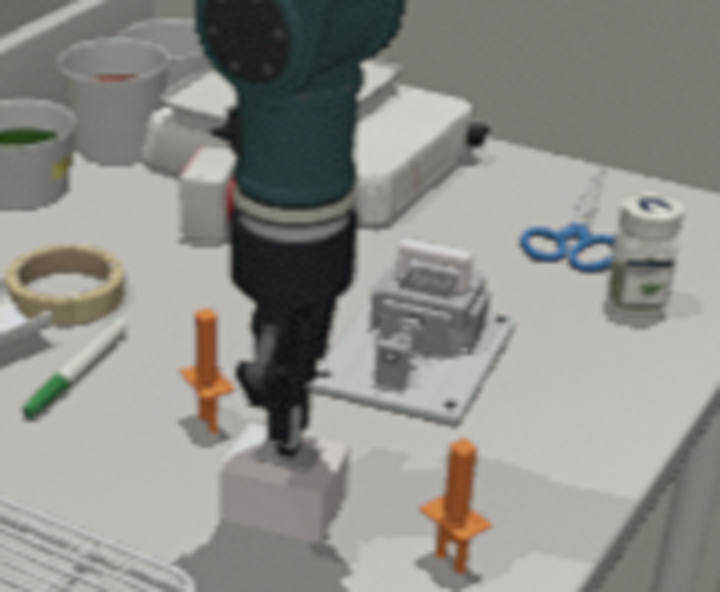

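Grasp is good: the fingers closed at 13 mm on the black handle at crop (287,440). I'll lift the tool, then look at the bed without shadow, top and side in one composite.

```bash
python3 - <<'E'
from h import *
s=ctrl.get_state();p=np.array(s["ee_pos"])
ctrl.move_straight([.482,-.038,.25],rate=.1)
ctrl.dwell(.2)
s=ctrl.get_state();print(s["clock"],s["width"],s["force"],s["ee_pos"])
t=ctrl.get_image("top");d=ctrl.get_image("side");cv2.imwrite("pics/t2.png",t);cv2.imwrite("pics/s2.png",d)
a=cv2.resize(t[198:252,258:318],None,fx=6.5,fy=6.5,interpolation=cv2.INTER_CUBIC)
b=cv2.resize(d[155:220,255:335],None,fx=5,fy=5,interpolation=cv2.INTER_CUBIC)
c=np.zeros((600,800,3),np.uint8);c[:a.shape[0],:a.shape[1]]=a;c[:b.shape[0],400:400+b.shape[1]]=b
e=cv2.resize(d[150:225,215:320],None,fx=3.2,fy=3.2,interpolation=cv2.INTER_CUBIC);c[355:355+e.shape[0],:e.shape[1]]=e
cv2.imwrite("pics/c2.png",c)
E
```

```text
5.4417 0.15473940833395325 [-0.67338986 -0.22462539 -1.45027044] [ 0.48176995 -0.03802048  0.24950487]
```

View pics/c2.png

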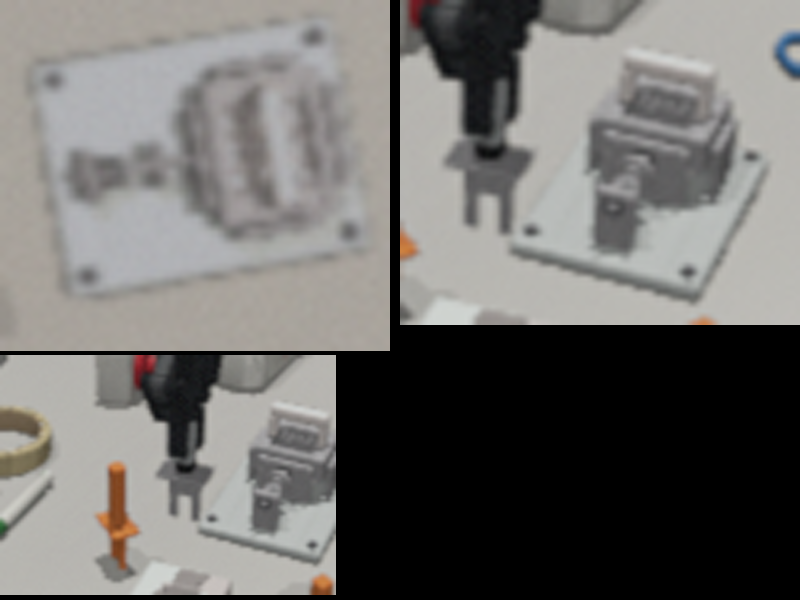

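Composite: bed corners are (35,62), (330,18), (368,245), (72,293) in the top crop, with the collar at about (150,165) and the outer lug at (88,172). In the side crop the fork's prong ends are at (472,230) and (505,232), with the notch clear of the bed.

```bash
python3 - <<'E'
from h import *
T=lambda L:(np.array(L,float)+.5)/6.5-.5+[258,198]
S=lambda L:(np.array(L,float)-[400,0]+.5)/5-.5+[255,155]
t=lambda P:((proj("top",P)-[258,198]+.5)*6.5).round()
sd=lambda P:((proj("side",P)-[255,155]+.5)*5+[400,0]).round()
b=np.array([[1,1],[1,-1],[-1,-1],[-1,1]])*[.058,.075];b=np.c_[b,np.full(4,.012)]
ot=("top",b,T([(35,62),(330,18),(368,245),(72,293)]));os=("side",b[[0,3,2]],S([(512,245),(695,290),(768,163)]))
for ob in([ot],[os],[ot,os]):
    bed,r=fit(ob,[.49,-.24,.15]);print("bed",bed.round(4),r.round(1).tolist())
L=np.array([[0,.056,.052],[0,.026,.053],[-.0,-.03,.091]]) # lug top, nominal collar top, handle top
print(t(place(bed,L)).tolist(),sd(place(bed,L)).tolist(),"mm/px y",t(place(bed,[[0,.02,.047],[0,.03,.047]])).tolist())
s=ctrl.get_state();p=np.array(s["ee_pos"]);R=Ro.from_rotvec(s["eef_rot"])
F=np.array([[.009,0,0],[-.009,0,0],[0,0,.042]])
for yw in(.15,.185):
  print("fork pred",sd(place([p[0],p[1],yw],F+[0,0,p[2]-.132])).tolist())
E
```

```text
bed [ 0.4942 -0.2442  0.1319] [[-0.9, -0.4], [0.6, -1.0], [1.0, 0.5], [-0.7, 0.7]]
bed [ 0.4886 -0.2387  0.1439] [[-1.3, -0.2], [0.5, 0.8], [0.4, -1.1]]
bed [ 0.4921 -0.2433  0.1374] [[-1.2, 0.5], [0.3, -0.5], [0.8, 1.1], [-0.8, 1.5], [-1.7, -1.4], [-0.1, -0.4], [0.1, -2.0]]
[[89.0, 178.0], [152.0, 167.0], [278.0, 147.0]] [[613.0, 189.0], [630.0, 160.0], [666.0, 59.0]] mm/px y [[164.0, 165.0], [143.0, 169.0]]
fork pred [[468.0, 223.0], [502.0, 232.0], [487.0, 157.0]]
fork pred [[468.0, 224.0], [502.0, 231.0], [487.0, 157.0]]
```

```bash
cat >> h.py <<'E'
bed=np.array([.492,-.2425,.137])
E
python3 - <<'E'
from h import *
R=down(bed[2]).as_rotvec()
w=place(bed,[[0,.0135,0]])[0];print(w)
ctrl.move_straight([w[0],w[1],.25],R,rate=.15)
ctrl.move_straight([w[0],w[1],.193],rate=.1);ctrl.dwell(.2)
s=ctrl.get_state();print(s["clock"],s["width"],s["force"],s["ee_pos"])
d=ctrl.get_image("side");cv2.imwrite("pics/s3.png",d);t=ctrl.get_image("top");cv2.imwrite("pics/t3.png",t)
b=cv2.resize(d[150:220,262:337],None,fx=8,fy=8,interpolation=cv2.INTER_CUBIC)
cv2.imwrite("pics/c3.png",b)
p=np.array(s["ee_pos"]);F=np.array([[.009,0,0],[-.009,0,0],[0,0,.042]])
q=lambda P:((proj("side",P)-[262,150]+.5)*8).round().tolist()
print("fork",q(place([p[0],p[1],bed[2]],F+[0,0,p[2]-.132])))
print("lug top corners +x,-x,", q(place(bed,[[.013,.06,.052],[-.013,.06,.052],[.026,.0055,.052],[-.026,.0055,.052],[0,.0155,.045]])))
E
```

```text
[ 0.49015628 -0.22912649  0.        ]
7.8833 0.15645512890891458 [ 0.43800786  0.24731012 -1.18263181] [ 0.49057778 -0.22932426  0.19371602]
fork [[301.0, 254.0], [347.0, 265.0], [331.0, 161.0]]
lug top corners +x,-x, [[246.0, 340.0], [315.0, 357.0], [263.0, 255.0], [398.0, 288.0], [320.0, 301.0]]
```

View pics/c3.png

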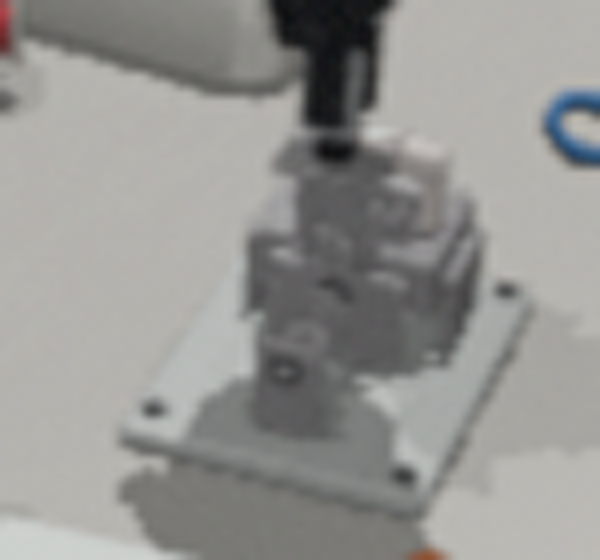

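The fork stands over the bar (handle base at (335,152), outer lug bore at (286,370)), but grey blends on grey. I'll check with contrast enhancement, a difference image and predicted outlines.

```bash
python3 - <<'E'
from h import *
s=ctrl.get_state();p=np.array(s["ee_pos"])
d=cv2.imread("pics/s3.png");o=cv2.imread("pics/s2.png")
X0,Y0,W,H,k=282,160,40,44,10
crop=lambda im:cv2.resize(im[Y0:Y0+H,X0:X0+W],None,fx=k,fy=k,interpolation=cv2.INTER_CUBIC)
g=lambda im:cv2.createCLAHE(6,(1,1)).apply(cv2.cvtColor(im,cv2.COLOR_BGR2GRAY))
a=cv2.normalize(crop(cv2.cvtColor(d,cv2.COLOR_BGR2GRAY)),None,0,255,cv2.NORM_MINMAX);a=cv2.createCLAHE(5,(3,3)).apply(a)
b=cv2.normalize(crop(cv2.cvtColor(o,cv2.COLOR_BGR2GRAY)),None,0,255,cv2.NORM_MINMAX);b=cv2.createCLAHE(5,(3,3)).apply(b)
cv2.imwrite("pics/c4.png",np.hstack([a,b]))
q=lambda P:((proj("side",P)-[X0,Y0]+.5)*k).round().tolist()
f=lambda P:q(place([p[0],p[1],bed[2]],np.array(P)+[0,0,p[2]-.132]))
print("prong outer/inner ends +x:",f([[.0125,.003,0],[.0055,.003,0],[-.0055,.003,0],[-.0125,.003,0]]),"crotch",f([[0,.003,.022]]),"flange edge",f([[.02,.013,.04],[-.02,.013,.04]]))
print("bar end",q(place(bed,[[0,.064,.042],[0,.06,.042]])),"lug top front",q(place(bed,[[.013,.06,.052],[-.013,.06,.052],[-.013,.052,.052],[.013,.052,.052]])),"inner lug top y5.5",q(place(bed,[[.026,.0055,.052],[-.026,.0055,.052]])),"bar mid",q(place(bed,[[0,.0155,.042]])),"collar ctr",q(place(bed,[[0,.0285,.042]])))
E
```

```text
prong outer/inner ends +x: [[161.0, 221.0], [184.0, 226.0], [220.0, 235.0], [243.0, 240.0]] crotch [[207.0, 167.0]] flange edge [[132.0, 115.0], [267.0, 146.0]]
bar end [[143.0, 372.0], [148.0, 365.0]] lug top front [[107.0, 325.0], [193.0, 347.0], [203.0, 332.0], [117.0, 311.0]] inner lug top y5.5 [[129.0, 219.0], [297.0, 259.0]] bar mid [[199.0, 285.0]] collar ctr [[185.0, 308.0]]
```

View pics/c4.png

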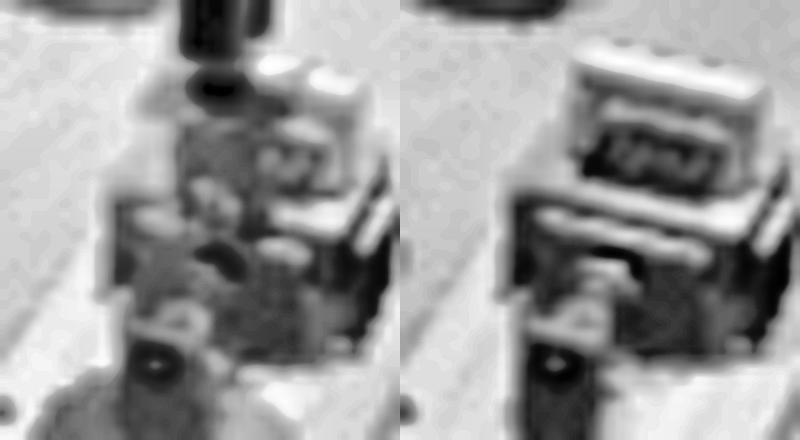

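The fork gap is at about (215,200) and the bore at (157,362). The fork reads about 1 mm towards −x relative to the bar, so I shift +1.2 mm and descend while watching the force.

```bash
python3 - <<'E'
from h import *
w=place(bed,[[.0012,.0135,0]])[0]
ctrl.move_straight([w[0],w[1],.193],rate=.02);ctrl.dwell(.3)
f0=np.array(ctrl.get_state()["force"]);t0=np.array(ctrl.get_state()["wrist_torque"])
z=.193
while z>.1671:
    z-=.002;ctrl.move_straight([w[0],w[1],z],rate=.02);ctrl.dwell(.05)
    s=ctrl.get_state();f=np.array(s["force"])-f0
    print(round(z,4),np.round(s["ee_pos"],4),f.round(2),(np.array(s["wrist_torque"])-t0).round(2))
    if np.linalg.norm(f)>2.5: print("contact");break
print(s["clock"],s["width"])
E
```

```text
0.191 [ 0.4913 -0.2289  0.1909] [ 0.86 -0.54  0.53] [-0.12  0.   -0.03]
0.189 [ 0.4913 -0.2289  0.1889] [0.39 0.15 1.49] [-0.03  0.04 -0.02]
0.187 [ 0.4913 -0.229   0.1869] [ 1.5  -0.51  1.63] [-0.04  0.05 -0.04]
0.185 [ 0.4913 -0.2289  0.1849] [ 0.49 -0.69  0.29] [-0.07  0.05 -0.02]
0.183 [ 0.4913 -0.2289  0.1829] [-0.23 -0.99  0.42] [-0.06  0.04  0.04]
0.181 [ 0.4913 -0.2289  0.1809] [ 0.72 -0.04  0.63] [-0.04  0.04 -0.  ]
0.179 [ 0.4913 -0.2289  0.1789] [-0.32 -0.27  0.97] [-0.05  0.03  0.05]
0.177 [ 0.4913 -0.229   0.1769] [ 0.41 -1.04  0.52] [-0.03  0.03  0.02]
0.175 [ 0.4913 -0.2289  0.1749] [-0.59  0.05  0.34] [-0.09  0.01  0.04]
0.173 [ 0.4913 -0.2289  0.1729] [ 0.11 -0.99  0.4 ] [-0.06 -0.    0.  ]
0.171 [ 0.4913 -0.2289  0.1709] [ 0.03 -0.57  1.35] [-0.03  0.07 -0.01]
0.169 [ 0.4913 -0.2289  0.1689] [ 0.66 -0.5   0.89] [-0.07  0.02  0.05]
0.167 [ 0.4913 -0.2289  0.1669] [ 0.69 -0.79 -0.71] [-0.    0.05  0.01]
12.4333 0.15450252657152833
```

```bash
python3 - <<'E'
from h import *
u=place([0,0,bed[2]],[[0,1,0]])[0]
w=place(bed,[[.0012,.0135,0]])[0];w[2]=.167
def F():
    L=[]
    for _ in range(6): ctrl.dwell(.015);L.append(np.array(ctrl.get_state()["force"])@u)
    return np.mean(L),np.std(L)
im=lambda:cv2.GaussianBlur(cv2.cvtColor(ctrl.get_image("side"),cv2.COLOR_BGR2GRAY),(3,3),0).astype(float)[150:190,300:330]
f0=F()[0];prev=im();y=0;c=None
while y<.0195:
    y+=.0005;ctrl.move_straight(w+u*y,rate=.01);f,sd=F();f=f0-f
    n=im();dd=(abs(n-prev)>20).sum();prev=n
    print(round(y*1e3,1),round(f,2),round(sd,2),dd)
    if c is None and f>2.5:c=y
    if f>13.6 or (c and y-c>.0078):print("STOP");break
    if c and dd>60:print("POP?");break
s=ctrl.get_state();print(s["clock"],s["ee_pos"],c)
cv2.imwrite("pics/s5.png",ctrl.get_image("side"))
b=cv2.imread("pics/s5.png")[150:220,262:337];o=cv2.imread("pics/s3.png")[150:220,262:337]
cv2.imwrite("pics/c5.png",cv2.resize(np.hstack([b,o]),None,fx=5,fy=5,interpolation=cv2.INTER_CUBIC))
E
```

```text
0.5 -0.58 0.52 0
1.0 -0.55 0.4 0
1.5 -0.66 0.32 0
2.0 -0.31 0.81 0
2.5 0.08 0.69 0
3.0 2.27 0.37 0
3.5 4.56 0.31 0
4.0 4.98 0.58 0
4.5 5.49 0.42 0
5.0 5.42 0.58 0
5.5 5.97 0.45 0
6.0 6.54 0.28 0
6.5 7.24 0.46 0
7.0 7.05 0.37 0
7.5 7.08 0.42 0
8.0 7.65 0.33 0
8.5 7.77 0.34 0
9.0 8.41 0.18 0
9.5 8.63 0.56 0
10.0 8.44 0.59 0
10.5 8.61 0.32 0
11.0 7.9 0.58 0
11.5 8.67 0.54 10
STOP
21.7833 [ 0.49009382 -0.22052835  0.1671491 ] 0.0035
```

View pics/c5.png

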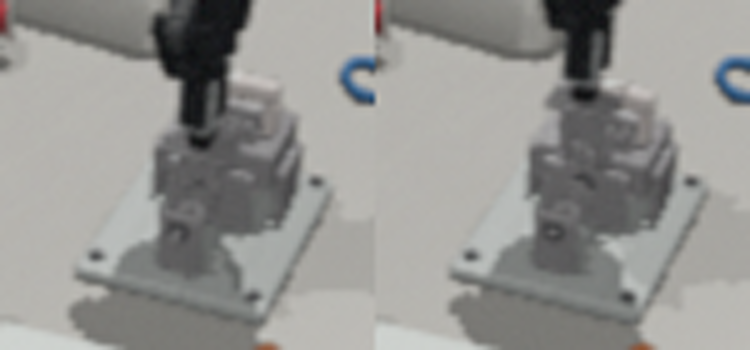

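The picture shows the fork astride, with the insert handle at (255,100) not yet up. I'll tighten the grip and press on in small steps, logging the real TCP travel.

```bash
cat > push.py <<'E'
from h import *
u=place([0,0,bed[2]],[[0,1,0]])[0]
w=place(bed,[[.0012,.0135,0]])[0];w[2]=.167
def F():
    L=[]
    for _ in range(6):
        ctrl.dwell(.015);s=ctrl.get_state();L.append([-(np.array(s["force"])@u),(np.array(s["ee_pos"])-w)@u*1e3,*(np.array(s["wrist_torque"])),s["width"],*(Ro.from_rotvec(s["eef_rot"])*down(bed[2]).inv()).as_rotvec()])
    return np.mean(L,0)
im=lambda:cv2.GaussianBlur(cv2.cvtColor(ctrl.get_image("side"),cv2.COLOR_BGR2GRAY),(3,3),0).astype(float)[150:190,300:330]
def push(y,ymax,step=.0005,fmax=13.3):
    prev=im()
    while y<ymax:
        y+=step;ctrl.move_straight(w+u*y,rate=.01);r=F();n=im();dd=(abs(n-prev)>20).sum();prev=n
        print(round(y*1e3,1),r.round(3).tolist(),dd)
        if dd>40:print("POP?");break
        if r[0]>fmax:print("STOP");break
    return y
E
python3 - <<'E'
from push import *
print(F().round(3).tolist())
ctrl.move_gripper(0,120);print(F().round(3).tolist())
push(.0115,.0145)
print(ctrl.get_state()["clock"])
E
```

```text
[8.624, 8.52, -2.455, -0.068, 0.056, 0.153, -0.005, -0.002, -0.002]
[9.803, 7.936, -2.68, -0.046, 0.066, 0.146, -0.005, -0.003, -0.002]
12.0 [10.23, 8.248, -2.796, -0.041, 0.085, 0.145, -0.006, -0.003, -0.002] 0
12.5 [10.192, 8.558, -2.883, -0.03, 0.085, 0.146, -0.006, -0.003, -0.002] 0
13.0 [10.711, 8.874, -2.984, -0.058, 0.056, 0.146, -0.006, -0.003, -0.002] 0
13.5 [11.495, 9.177, -3.047, -0.068, 0.072, 0.145, -0.007, -0.003, -0.002] 0
14.0 [11.614, 9.484, -3.137, -0.05, 0.08, 0.145, -0.007, -0.004, -0.003] 0
14.5 [12.013, 9.792, -3.283, -0.063, 0.081, 0.146, -0.007, -0.004, -0.003] 0
24.7
```

```bash
python3 - <<'E'
from push import *
y=push(.0145,.0185,.0003,13.6)
print(ctrl.get_state()["clock"],y)
E
```

```text
14.8 [11.85, 9.994, -3.3, -0.046, 0.08, 0.146, -0.007, -0.004, -0.003] 0
15.1 [12.153, 10.161, -3.371, -0.038, 0.07, 0.146, -0.007, -0.004, -0.003] 0
15.4 [12.625, 10.363, -3.398, -0.062, 0.081, 0.144, -0.008, -0.004, -0.003] 0
15.7 [12.97, 10.546, -3.47, -0.032, 0.087, 0.147, -0.008, -0.004, -0.003] 0
16.0 [12.727, 10.741, -3.517, -0.048, 0.083, 0.145, -0.008, -0.004, -0.003] 0
16.3 [13.156, 10.927, -3.565, -0.045, 0.067, 0.145, -0.008, -0.004, -0.003] 0
16.6 [13.553, 11.102, -3.644, -0.039, 0.08, 0.144, -0.008, -0.004, -0.003] 0
16.9 [13.462, 11.302, -3.671, -0.066, 0.078, 0.145, -0.008, -0.004, -0.003] 0
17.2 [13.689, 11.485, -3.748, -0.06, 0.082, 0.145, -0.009, -0.005, -0.003] 0
STOP
28.35 0.01720000000000001
```

```bash
python3 - <<'E'
from push import *
r=np.mean([F() for _ in range(4)],0);print(r.round(3).tolist());s=ctrl.get_state();print(s["clock"],s["force"],s["finger_force"])
d=ctrl.get_image("side");cv2.imwrite("pics/s6.png",d);t=ctrl.get_image("top");cv2.imwrite("pics/t6.png",t)
o=cv2.imread("pics/s3.png")
# vertical profile at handle right part
for x in(312,314,316):
    print(x,o[156:186,x].mean(1).astype(int).tolist());print(x,d[156:186,x].mean(1).astype(int).tolist())
E
```

```text
[13.74, 11.486, -3.73, -0.057, 0.085, 0.145, -0.009, -0.005, -0.003]
28.75 [  0.46401392 -13.30134152  -7.4763195 ] 117.09859371185303
312 [179, 178, 178, 178, 178, 178, 178, 177, 177, 178, 172, 168, 165, 141, 129, 131, 161, 150, 112, 106, 110, 98, 90, 94, 111, 137, 125, 100, 101, 118]
312 [179, 180, 179, 179, 177, 172, 190, 189, 156, 131, 130, 159, 166, 122, 96, 106, 117, 110, 95, 95, 126, 134, 107, 93, 93, 95, 94, 92, 95, 118]
314 [177, 178, 178, 177, 177, 178, 178, 178, 178, 178, 178, 189, 190, 167, 138, 129, 130, 146, 125, 109, 113, 120, 116, 99, 140, 146, 142, 112, 94, 92]
314 [178, 178, 179, 179, 179, 178, 183, 191, 175, 144, 129, 136, 144, 125, 107, 104, 114, 118, 101, 133, 149, 145, 118, 97, 95, 95, 92, 93, 91, 99]
316 [178, 178, 178, 177, 178, 177, 178, 179, 178, 178, 177, 178, 189, 178, 145, 128, 121, 124, 125, 124, 124, 123, 115, 118, 138, 138, 126, 102, 85, 80]
316 [179, 179, 178, 179, 178, 179, 181, 193, 186, 152, 131, 126, 133, 132, 132, 130, 129, 130, 105, 139, 146, 142, 123, 96, 86, 86, 83, 86, 89, 89]
```

The handle edge has risen about 5 px (about 16 mm) with the fork still pressing at 13.7 N, so the insert has popped. Next I ease off, lift the tool, and compare its lie in the hand with the picture taken just after the pick-up.

```bash
python3 - <<'E'
from push import *
ctrl.move_straight(w+u*.001,rate=.03);print(F()[:2])
p=w.copy()+u*.001;p[2]=.25;ctrl.move_straight(p,rate=.1)
ctrl.move_straight([.482,-.038,.25],down(.185).as_rotvec(),rate=.15);ctrl.dwell(.3)
s=ctrl.get_state();print(s["clock"],s["ee_pos"],s["width"],s["force"])
d=ctrl.get_image("side");cv2.imwrite("pics/s7.png",d);o=cv2.imread("pics/s2.png")
# fork in s2: composite offsets -> handle/flange/prongs
for nm,(x0,y0,x1,y1) in dict(prongs=(266,188,279,203),flange=(262,181,283,191)).items():
    pt=cv2.resize(o[y0:y1,x0:x1],None,fx=8,fy=8,interpolation=cv2.INTER_CUBIC)
    sr=cv2.resize(d[y0-6:y1+6,x0-6:x1+6],None,fx=8,fy=8,interpolation=cv2.INTER_CUBIC)
    m=cv2.matchTemplate(sr,pt,cv2.TM_CCOEFF_NORMED);_,v,_,l=cv2.minMaxLoc(m);print(nm,v,(np.array(l)-48)/8)
c=np.hstack([o[165:210,250:295],d[165:210,250:295]]);cv2.imwrite("pics/c7.png",cv2.resize(c,None,fx=8,fy=8,interpolation=cv2.INTER_CUBIC))
a=[proj("side",np.array([[.482,-.038+y,.12]]))[0] for y in(0,.01)];print("px per 10mm y",a[1]-a[0])
E
```

```text
[0.74917464 1.99389259]
32.3417 [ 0.48201677 -0.03847175  0.24999302] 0.1468239941316605 [-0.00797287 -1.13351161 -1.54497564]
prongs 0.9951321482658386 [ 0.   -0.25]
flange 0.9957162737846375 [ 0.   -0.25]
px per 10mm y [-2.06436659  2.01250572]
```

View pics/c7.png

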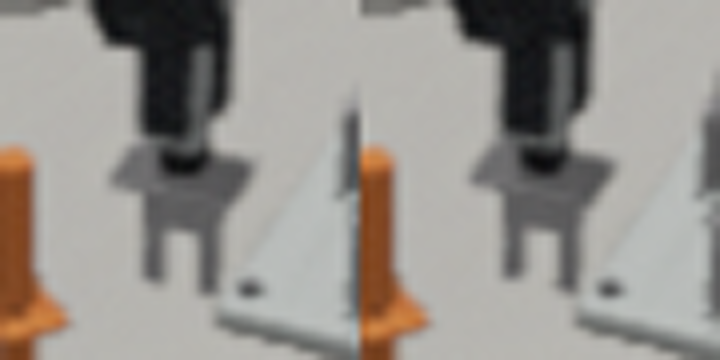

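The fork lies in the hand just as it did at pick-up (match 0.995, shift 0.25 px). I'll lower it into the slot while watching the force.

```bash
python3 - <<'E'
from h import *
f0=np.array(ctrl.get_state()["force"]);z=.25;P=[.482,-.0378]
ctrl.move_straight([*P,.19],rate=.1);z=.19
while z>.1375:
    z=max(z-.006,.137);ctrl.move_straight([*P,z],rate=.05)
    s=ctrl.get_state();f=np.array(s["force"])-f0
    if np.linalg.norm(f)>4: print("contact",z,f);break
print(z,s["ee_pos"],f,s["clock"])
if z<.1435:
    ctrl.move_gripper(.5);ctrl.move_straight([*P,.25],rate=.15)
    s=ctrl.get_state();print(s["clock"],s["force"])
    d=ctrl.get_image("side");cv2.imwrite("pics/s8.png",d);o=cv2.imread("pics/side0.png")
    x0,y0,x1,y1=250,205,290,245
    r=cv2.matchTemplate(d[y0-4:y1+4,x0-4:x1+4],o[y0:y1,x0:x1],cv2.TM_CCOEFF_NORMED);print(cv2.minMaxLoc(r))
    hb=lambda im:np.array(np.nonzero(cv2.inRange(im[195:232,258:285],(0,0,0),(50,50,50)))).T
    print(*[ (h.min(0)+[195,258],h.max(0)+[195,258],len(h)) for h in(hb(o),hb(d))])
E
```

```text
contact 0.137 [-0.24014515 -0.07956222  4.91047431]
0.137 [ 0.48258397 -0.03789188  0.13723522] [-0.24014515 -0.07956222  4.91047431] 35.525
36.825 [-0.55175331 -0.12482378  0.02725721]
(0.02767101489007473, 0.9245079755783081, (0, 0), (4, 4))
(array([204, 269]), array([223, 273]), 79) (array([203, 269]), array([222, 273]), 81)
```

Tool is hung: it seated at the same height and looks the same from the side. Next is the insert.

```bash
python3 - <<'E'
from h import *
g=place(bed,[[.0012,-.030,0]])[0];R=down(bed[2]).as_rotvec()
ctrl.move_straight([.482,-.0378,.27],rate=.2)
ctrl.move_straight([g[0],g[1],.27],R,rate=.2)
f0=np.array(ctrl.get_state()["force"])
for z in(.20,.18,.165,.155):
    ctrl.move_straight([g[0],g[1],z],rate=.06);s=ctrl.get_state();f=np.array(s["force"])-f0;print(z,f.round(2))
    if f[2]>5:break
else:
    ctrl.move_gripper(0,50);s=ctrl.get_state();print("w",s["width"]*85,s["force"],s["finger_force"],s["clock"])
    if s["width"]*85>8:
        ctrl.move_straight([g[0],g[1],.30],rate=.08);ctrl.dwell(.2);s=ctrl.get_state();print("w",s["width"]*85,np.array(s["force"])-f0,s["clock"])
        cv2.imwrite("pics/s9.png",ctrl.get_image("side"))
E
```

```text
0.2 [ 1.44  0.6  -0.98]
0.18 [-0.63 -0.08 -1.01]
0.165 [-0.64 -0.84 -0.58]
0.155 [ 0.88 -0.06 -1.71]
w 11.096009422106112 [-0.44716526  0.34190346  1.51770171] 50.94645023345947 41.3417
w 10.872915228104922 [ 0.62954579 -0.52230455 -1.84731422] 43.5083
```

The insert is held (11 mm wide, about 1.5 N). Now I carry it to the rack and set it down.

```bash
python3 - <<'E'
from h import *
rk=[.619,.276,.007];P=place(rk,[[0,-.08,0]])[0];R=down(rk[2]).as_rotvec()
ctrl.move_straight([P[0],P[1],.30],R,rate=.2);ctrl.dwell(.2)
f0=np.mean([np.array(ctrl.get_state()["force"]) for _ in range(1)],0)
ctrl.move_straight([P[0],P[1],.14],rate=.12);z=.14
while z>.118:
    z-=.0015;ctrl.move_straight([P[0],P[1],z],rate=.03);s=ctrl.get_state();f=np.array(s["force"])-f0
    if f[2]>3.5:print("touch",z,f);break
print(z,s["clock"],s["width"]*85)
ctrl.move_gripper(.4);ctrl.move_straight([P[0],P[1],.26],rate=.12);ctrl.dwell(.3)
s=ctrl.get_state();print(s["clock"],s["force"],s["width"])
for n in("side","top"):cv2.imwrite(f"pics/{n}10.png",ctrl.get_image(n))
# check: predicted handle-bar ends vs white-ish bright pixels changed, side view
d=cv2.imread("pics/side10.png");o=cv2.imread("pics/side0.png")
q=proj("side",place([P[0],P[1],rk[2]],[[.028,0,.077],[-.028,0,.077],[.034,.028,.043],[-.034,.028,.043],[-.034,.028,.019],[.034,.028,.019]]));print(q.round().tolist())
x0,y0=q.min(0).astype(int)-8;x1,y1=q.max(0).astype(int)+8
m=(cv2.absdiff(d,o).max(2)[y0:y1,x0:x1]>25).astype(int);print(x0,y0);print("\n".join("".join(".#"[v] for v in r) for r in m))
E
```

```text
touch 0.125 [-1.23379263 -1.1156492   5.95649607]
0.125 50.3083 10.665623101340326
52.2333 [ 0.00406126  0.20637158 -0.24187225] 0.4020862503396614
[[158.0, 242.0], [177.0, 251.0], [150.0, 259.0], [172.0, 270.0], [173.0, 278.0], [152.0, 266.0]]
142 234
..........................................
..........................................
..........................................
..........................................
..........................................
..........................................
..........................................
..........................................
..........................................
...................####...................
..................#######.................
...................######.................
.....................###..................
..................#.......................
.......................##.................
.....................###..#.......#.......
..................#######...#.....###.....
....................########..#...#.......
...................##########...#....##...
...................###########
[... 645 characters left out ...]
############
................##########################
................##########################
...............###########################
............##############################
............#########.####################
............#########.####################
..............########################.###
..............#########################..#
.............############################.
...........###############################
.........##########################..####.
.....#..############################......
....##############.###################....
....################.#################....
...##################################.....
...############.####################......
```

Touchdown came at exactly the expected height (underside at 20 mm), the handle outline appears where predicted, and the arm is clear. Handing in.

```bash
python3 - <<'E'
from plant import ctrl
print(ctrl.finish_job())
E
```

```text
the job is handed in; nothing more can be done
None
```

I handed the job in at about 52 s on the clock, verdict not shown: the insert popped with the fork pressing at about 13.7 N, the tool is back in its stand, and the insert is on the wire rack, though I checked that last placement by touch height and image difference only.

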